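# Index the sampler carousel, draw the blue-capped tube and hold it slanted

## Task

Turn the sampler's carousel until the tube with the light-blue cap clicks into the detent at the open gap of the clear guard, then draw that tube straight up until it is clear of the guard. Tip it to a slant of about 45 degrees, cap end uppermost, so its label can be read, and finish while still holding it like that, motionless and raised clear above the whole sampler. Leave the other tubes in their sockets and do not disturb the things standing around the sampler.

Things in the scene. Friction and masses are not known exactly. Their poses are not given: they have to be found in the camera images.
- sampler: benchtop sampler, fixed to the bench: white round tub, 282 mm across, 50 mm high, in which a carousel of 8 tube sockets turns about the tub's axis; behind it a white unit 190 mm wide and 85 mm high with a small parked sampling arm (top 165 mm above the bench). Origin on the axis at bench level; local -x points to the middle of the guard's gap, x to the rear unit, z up
- guard (a point): clear flat plastic ring over the sockets, fixed to the sampler; it blocks every tube beneath it. 141 to 145 mm above the bench, inner radius 70, outer 137 mm. Cut away in one gap, 32 degrees either side of the sampler's local -x, where one tube at a time can be lifted out. Point on the axis at its top face; axes as the sampler's
- gap (a point): where the centre of a tube stands when its socket is at the middle of the gap: 95 mm from the axis along the sampler's local -x, 82 mm above the bench; axes as the sampler's
- carousel (a joint): carousel angle about its vertical axis, rad, counter-clockwise from above, 0 at the start; turns either way, no stops. Detent every 45 degrees, each with a socket at the gap; left free in between it is drawn to the nearest. About 0.1 Nm turns it on. Sockets: every 45 degrees on a 95 mm radius, sleeves of 24 mm outside diameter, tops 83 and floors 28 mm above the bench; tubes ride round
- knob (a point): grip point of the carousel's black bar knob, on the carousel's axis, 120 mm above the bench; bar 52 mm long, 16 mm thick, 36 mm high, top 134 mm above the bench, free all round inside the guard's 140 mm opening. Local x lies along the bar, the white mark on its top is on the local -x half; it turns with the carousel
- blue (a point): the wanted tube, the only one with a light-blue cap: 16 mm diameter, 107 mm long, labelled clear plastic, about 18 g, standing upright 55 mm deep in a socket with 1 mm play all round. Cap 18 mm diameter, the top 25 mm of the tube; cap top 135 mm above the bench while in a socket. Point at its centre, 53.5 mm above its bottom; z along the tube to the cap
- red (a point): tube with red cap, same size as the blue-capped one, standing in another socket; point at its centre, half-way up
- purple (a point): tube with dark purple cap, same size as the blue-capped one, standing in another socket; point at its centre, half-way up
- amber (a point): tube with amber cap, same size as the blue-capped one, standing in another socket; point at its centre, half-way up
- grey (a point): tube with grey cap, same size as the blue-capped one, standing in another socket; point at its centre, half-way up
- green (a point): tube with green cap, same size as the blue-capped one, standing in another socket; point at its centre, half-way up
- rack: yellow tube rack with tubes in it, 170 x 84 mm, 119 mm high over the caps, standing beside the sampler; origin at the centre of its underside; to be left alone
- dish: white kidney dish, about 205 x 105 mm, 38 mm high, on the other side of the sampler; origin at the middle of its underside; to be left alone
- bottle: white disinfectant bottle with grey cap, 64 mm diameter, 150 mm high; origin at the centre of its underside; to be left alone

How it is judged:
On the way, in this order (a step that is already met when the one before it is completed fails the run):
1. the blue-capped tube stands in its socket in the detent at the gap of the guard (horizontal distance between blue and gap below 0.008 m and height (world z) of blue below 0.1 m and velocity of joint carousel between -0.1 and 0.1 rad/s), for 0.2 s.
2. the blue-capped tube is drawn up, still upright, until its bottom is clear of the guard (height (world z) of blue above 0.19 m and angle between blue's own z axis and vertical below 0.35 rad and contact force between the fingers and tube_blue above 0.5 N).
At the end, for the whole second after the job is handed in: The gripper holds the blue-capped tube, cap end uppermost, with its axis 30 to 60 degrees from vertical, its centre more than 200 mm above the bench, touching nothing of the sampler and motionless (below 30 mm/s and 0.3 rad/s); the other five tubes still stand upright in their sockets (height (world z) of blue above 0.2 m and contact force between the fingers and tube_blue above 0.5 N and contact force between tube_blue and sampler below 0.05 N and angle between blue's own z axis and vertical between 0.52 and 1.05 rad and linear speed of tube_blue below 0.03 m/s and angular speed of tube_blue below 0.3 rad/s and height (world z) of each of red, purple, amber, grey, green below 0.1 m and angle between each of red, purple, amber, grey, green's own z axis and vertical below 0.25 rad); the arm keeps its last pose, push and grip.
It fails at once if another tube is pulled out of its socket (height (world z) of any of red, purple, amber, grey, green above 0.11 m).
It fails at once if the rack, the dish or the bottle is pushed by more than 25 mm or tipped over (distance of any of rack, dish, bottle from where it was at the start of the episode above 0.025 m or angle between any of rack, dish, bottle's own z axis and vertical above 0.3 rad).
It also fails if it takes over 61 s, if anything falls off the work surface, if the arm or the gripper's body presses on something with over 40 N, if the wrist force passes 120 N, or if a joint passes its speed limit or range.

## Robot

A 6-joint arm with a two-finger parallel gripper is mounted at the origin on the work surface. World frame = base frame: x ahead of the robot, y to its left, z up, the work surface at z = 0. Lengths are in m, angles in rad, forces in N, time in s.
With the tool pointing down it reaches from about 0.35 to 0.85 m from the base axis. Payload 8.1 kg.
Tool frame: the origin (TCP) lies on the centre line of the jaws, within the pads' length; the fingertips stand robot.tip_reach ahead of it and the grasp point (between the pads) lies 5 mm behind it (robot.tip_reach is the distance from the TCP to the fingertips, in m); z points along the fingers, y is the direction in which the jaws open and shut (so a half turn about z gives the same grasp; the last joint's range is limited). The gripper opens to 93 mm and grips with 3 to 60 N. Pads are 15 mm wide; open, the fingers measure 128 mm over their backs; the gripper's body (75 mm by 188 mm) begins 65 mm behind the grasp point.
Start: joints at [-1.198, 0.13, 1.488, -0, 1.523, -0.085], TCP at [0.265, -0.538, 0.233] pointing down, gripper open.
Joint ranges: [-2.96, 2.96], [-0.89, 2.26], [0.02, 2.5], [-1.34, 4.48], [0, 2.73], [-2.66, 2.66]. Speed limits (rad/s): [2.39, 2.39, 2.79, 3.14, 3.14, 3.14].

## Interface

Orientations are given as a rotation vector (axis times angle).
In Python, from plant import sensors, read_camera, robot gives the robot as it stands.
- The arm moves only by the tool play_rows, never from a script. Its argument "series" is a list that holds one entry, the list of rows, each a list of 5 numbers: the closure, from -1 (fully open) to 1 (shut), then the shift along the world's x, y, z in m, then the turn about the world's z in rad. A call has 1 to 8 rows; each row is the pose to reach, as a shift and turn from the pose commanded when the call began; what a row does not reach only later rows make up. A row lasts 1/10 s, in which the tool goes at most 50 mm and 8.59 degrees, less where a joint would pass 70% of its speed; a pose out of reach is approached as far as the arm can. A call with a gripper value outside its range is refused whole. The fingers move at their own pace and stop on an object; "force" is the grip in N (left out, the last holds). Time passes only in rows, so rows that repeat a pose let the fingers close. It gives the time, the measured TCP pose, the force and the opening at its end, in the units of the state.
- sensors.read_state(): the state, without advancing time (a new reading comes with each control period).
- read_camera(name): name is "side" or "top" or "wrist"; returns a dict with "color" (400x640x3 uint8, red, green, blue), "range_z" (400x640 float32, m along the optical axis (not along the pixel's ray), 0 where there is no reading), "intrinsics" (3x3 intrinsics, pixels), "rvec" (rotation vector, rad) and "tvec" (3), from world to camera coordinates, as OpenCV has them. Camera axes: x right, y down, z forward; pixel columns grow to the right and rows downward; lengths in m; the calibration is good to about 2 mm. A picture is of the moment at which its call begins.
- robot.close_job(): hands the job in, once; it reports no verdict.
The state is a dict: "t": time; "q": joint angles; "dq": joint speeds; "joint_torque": joint torques, N m; "tool_pos": TCP position; "orientation": TCP orientation; "force": force on the tool from outside, world axes, zero at the start; "wrist_torque": the same for the moment, N m; "opening": finger opening in m.
Only numpy, scipy, OpenCV 4.12 (cv2) and the standard library are available. Lean on these libraries where they do the work, as an engineer would, in place of code of your own. Each camera call takes 0.05 s, during which the arm holds its last target.

## Working session

There is one attempt and no reset: what is moved stays moved. The work goes in short steps, Python scripts to look and compute and a tool call to move; the robot and the scene stay as the last step left them, time stands still between calls to the robot, and variables do not carry over. Pictures are saved under pics/ and viewed, and the job is handed in when it is done.

Besides the shell and the picture viewer there is one more tool, called after "Emit:" by a JSON object that holds its "op" and its "data". play_rows: Moves the arm, as the interface text tells. Its arguments: {"type":"object","properties":{"series":{"type":"array","items":{"type":"array","items":{"type":"array","items":{"type":"number"}}}},"force":{"type":"number"}},"required":["series"]}

```bash
mkdir -p pics; ls
python3 - <<'E'
from plant import sensors, read_camera, robot
import cv2,numpy as np
print(sensors.read_state()); print(robot.tip_reach)
for n in ["side","top","wrist"]:
    c=read_camera(n); cv2.imwrite(f"pics/{n}0.png",c["color"][:,:,::-1]); np.savez(f"pics/{n}0.npz",**c)
    R=cv2.Rodrigues(c["rvec"])[0]; print(n,c["intrinsics"].tolist(),(-R.T@c["tvec"]).tolist(),R[2])
E
```

```text
pics
{'t': 0.0, 'q': array([-1.19839984e+00,  1.31127568e-01,  1.48921794e+00, -1.00918259e-05,
        1.52300952e+00, -8.53729091e-02]), 'dq': array([-1.73918027e-06, -1.27085826e-05,  1.20732054e-03, -6.39004567e-04,
        4.75706140e-04,  9.68720224e-04]), 'joint_torque': array([-3.39630378e-05, -5.59845722e+01, -4.91756201e+01,  7.65993074e-02,
        3.53596034e-02, -1.24546500e-04]), 'tool_pos': array([ 0.26501039, -0.53772276,  0.23164118]), 'orientation': array([-3.05796252e+00, -7.12405828e-01,  4.11368267e-04]), 'force': array([ 0.34788182, -1.52903104,  0.40768791]), 'wrist_torque': array([ 0.03671819, -0.01084603, -0.00130826]), 'opening': 0.09254723227865871}
0.014
side [[481.90090921541446, 0.0, 316.57000318088615], [0.0, 481.90090921541446, 198.79829525014782], [0.0, 0.0, 1.0]] [0.20727785872427873, 0.7413829028177384, 0.6870426681487086] [ 0.42994461 -0.713916   -0.55269483]
top [[374.04022997345805, 0.0, 320.12176940539416], [0.0, 374.04022997345805, 196.28301719087395], [0.0, 0.0, 1.0]] [0.43166884661500293, 0.03322166402337798, 1.0339422434971566] [ 1.87839339e-01  1.15502775e-04 -9.82199760e-01]
wrist [[280.0140433994823, 0.0, 322.4436917954983], [0.0, 280.0140433994823, 202.2724819065085], [0.0, 0.0, 1.0]] [0.3266726330350305, -0.5074550462575769, 0.3850844040894255] [-0.2244048  -0.1082964  -0.96845979]
```

View pics/top0.png

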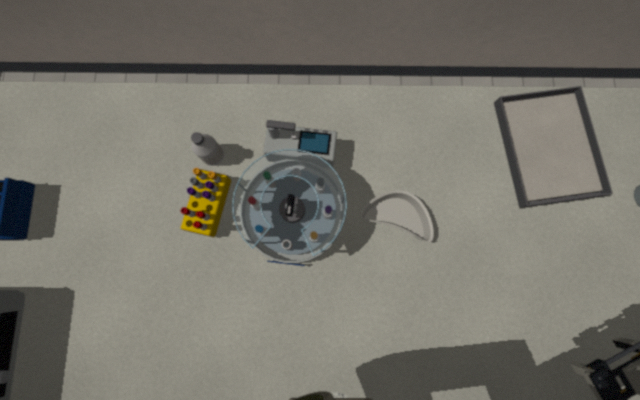

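View pics/side0.png

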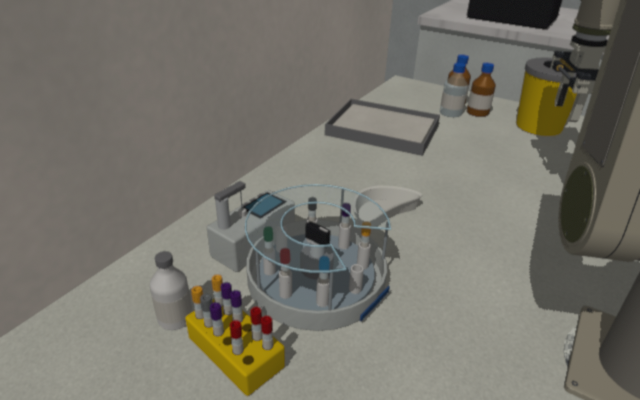

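Run:
```python
import cv2,numpy as np
t=cv2.imread("pics/top0.png"); cv2.imwrite("pics/topz.png",cv2.resize(t[110:280,225:365],None,fx=4.2,fy=3.5*1.2*0+3.5,interpolation=cv2.INTER_CUBIC))
t=cv2.imread("pics/side0.png"); cv2.imwrite("pics/sidez.png",cv2.resize(t[170:330,200:410],None,fx=3.7,fy=3.7,interpolation=cv2.INTER_CUBIC))
```

```text
(no output)
```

View pics/topz.png

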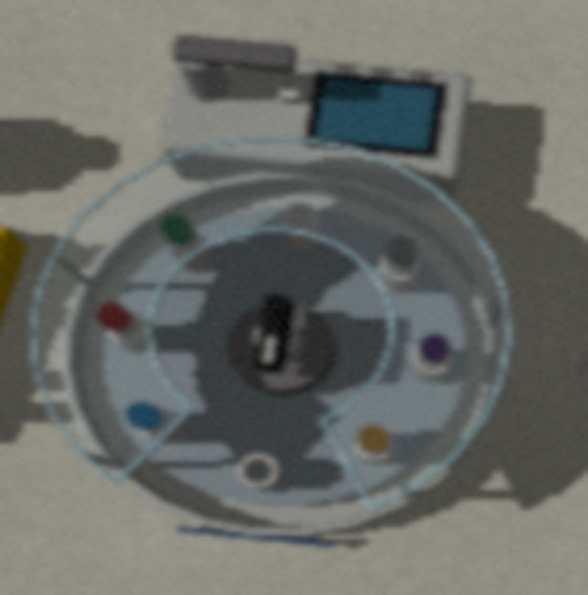

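View pics/sidez.png

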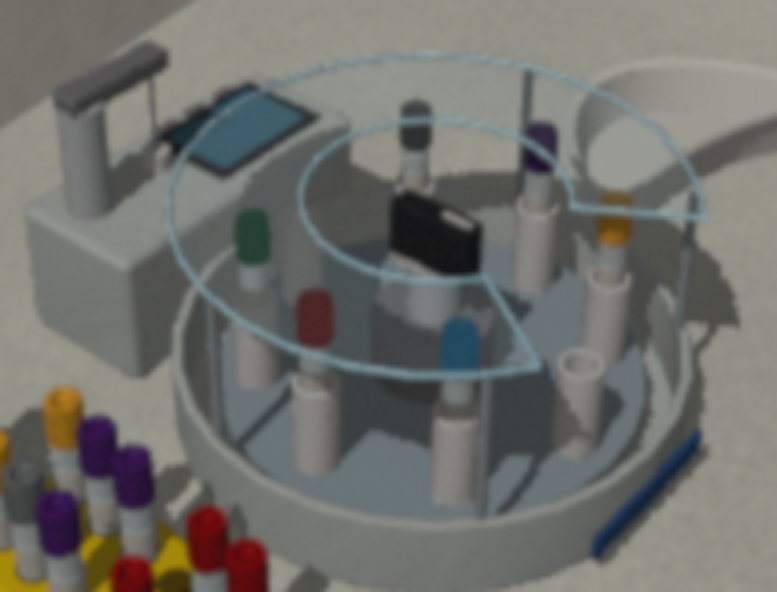

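```bash
cat > h.py <<'E'
import cv2,numpy as np
def ray(c,u,v,z):
    K=c["intrinsics"];R=cv2.Rodrigues(c["rvec"])[0];o=-R.T@c["tvec"].ravel()
    d=R.T@np.linalg.inv(K)@np.array([u,v,1.]); return o+d*(z-o[2])/d[2]
def proj(c,P):
    return cv2.projectPoints(np.float64(P).reshape(-1,1,3),c["rvec"],c["tvec"],c["intrinsics"],None)[0].reshape(-1,2)
E
python3 - <<'E'
from h import *
c=dict(np.load("pics/top0.npz")); 
f=lambda p:(225+p[0]/4.2,110+p[1]/3.5)
pts={}
for n,p,z in [("blue",(143,415),.13),("red",(113,315),.13),("green",(177,228),.13),("grey",(402,250),.13),("purple",(434,348),.13),("amber",(375,438),.13),("empty",(258,470),.083),("knob",(272,335),.134),("knobtopend",(278,297),.134),("knobmark",(267,365),.134),
 ("gL",(118,480),.145),("gl",(190,410),.145),("gr",(325,418),.145),("gR",(375,508),.145),("tubL",(75,330),.05),("rackn",(0,0),.1)]:
    P=ray(c,*f(p),z); pts[n]=P; print(n,P.round(4))
A=np.array([pts[k][:2] for k in["blue","red","green","grey","purple","amber","empty"]])
M=np.c_[2*A,np.ones(len(A))]; s=np.linalg.lstsq(M,(A**2).sum(1),rcond=None)[0]; C=s[:2]; print("C",C,np.sqrt(s[2]+C@C))
for k in pts:
    d=pts[k][:2]-C; print(k,np.degrees(np.arctan2(d[1],d[0])).round(1),np.hypot(*d).round(4))
E
```

```text
blue [0.5233 0.1802 0.13  ]
red [0.5934 0.2007 0.13  ]
green [0.6566 0.1656 0.13  ]
grey [0.6421 0.0323 0.13  ]
purple [0.5721 0.0129 0.13  ]
amber [0.5089 0.0464 0.13  ]
empty [0.4891 0.1171 0.083 ]
knob [0.5795 0.1071 0.134 ]
knobtopend [0.6065 0.1043 0.134 ]
knobmark [0.5584 0.1094 0.134 ]
gL [0.4778 0.19   0.145 ]
gl [0.5255 0.1513 0.145 ]
gr [0.5209 0.0747 0.145 ]
gR [0.4608 0.0455 0.145 ]
tubL [0.5958 0.2391 0.05  ]
rackn [0.8409 0.2887 0.1   ]
C [0.58282902 0.10646609] 0.09468614473488779
blue 128.9 0.0948
red 83.6 0.0948
green 38.7 0.0945
grey -51.4 0.0949
purple -96.6 0.0942
amber -140.9 0.0952
empty 173.5 0.0943
knob 169.7 0.0033
knobtopend -5.3 0.0238
knobmark 173.1 0.0246
gL 141.5 0.1342
gl 142.0 0.0728
gr -152.8 0.0696
gR -153.5 0.1364
tubL 84.4 0.1333
rackn 35.2 0.3159
```

Emit:
{"op": "play_rows", "data": {"series": [[[0,0.159,0.322,0.03,-0.56],[0,0.159,0.322,0.03,-0.56],[0,0.159,0.322,0.03,-0.56],[0,0.159,0.322,0.03,-0.56],[0,0.159,0.322,0.03,-0.56],[0,0.159,0.322,0.03,-0.56],[0,0.159,0.322,0.03,-0.56],[0,0.159,0.322,0.03,-0.56]]], "force": 20}}

```text
t: 0.95
tool_pos: [0.4258, -0.2124, 0.2632]
orientation: [-3.137, 0.154, -0.002]
force: [0.8, -0.1, -0.8]
opening: 0.0465
```

Emit:
{"op": "play_rows", "data": {"series": [[[0,0.159,0.322,0,0],[0,0.159,0.322,0,0],[0,0.159,0.322,0,0],[0,0.159,0.322,0,0],[0,0.159,0.322,0,0],[0,0.159,0.322,0,0],[0,0.159,0.322,0,0],[0,0.159,0.322,0,0]]]}}

```text
t: 1.75
tool_pos: [0.5841, 0.1098, 0.2614]
orientation: [-3.137, 0.154, 0.002]
force: [-0.4, -0.6, -0.2]
opening: 0.0462
```

Run:
```python
from plant import sensors, read_camera, robot
import cv2,numpy as np
s=sensors.read_state();print(s['t'],s['tool_pos'],s['orientation'])
for n in ["wrist"]:
    c=read_camera(n); cv2.imwrite(f"pics/{n}1.png",c["color"][:,:,::-1]); np.savez(f"pics/{n}1.npz",**c)
```

```text
1.75 [0.58412268 0.1097917  0.26141862] [-3.13673630e+00  1.54460485e-01  1.86608975e-03]
```

View pics/wrist1.png

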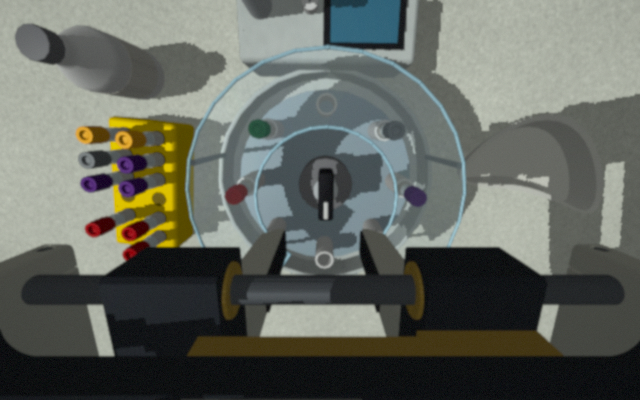

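Run:
```python
from h import *
c=dict(np.load("pics/wrist1.npz"))
for n,u,v,z in [("knob far",325,172,.134),("knob near",326,219,.134),("empty gap",324,260,.083),("empty rear",326,103,.083),("red",236,194,.13),("purple",415,196,.13),("green",259,129,.13),("grey",391,131,.13)]:
    print(n,ray(c,u,v,z).round(4))
```

```text
knob far [0.6114 0.1048 0.134 ]
knob near [0.5618 0.1086 0.134 ]
empty gap [0.4902 0.1175 0.083 ]
empty rear [0.6811 0.0966 0.083 ]
red [0.597  0.1995 0.13  ]
purple [0.5765 0.0138 0.13  ]
green [0.6595 0.1654 0.13  ]
grey [0.6448 0.0363 0.13  ]
```

Emit:
{"op": "play_rows", "data": {"series": [[[0,0.002,0,-0.04,0],[0,0.002,0,-0.08,0],[0,0.002,0,-0.11,0],[0,0.002,0,-0.13,0],[0,0.002,0,-0.144,0],[0,0.002,0,-0.144,0]]]}}

```text
t: 2.4
tool_pos: [0.5836, 0.1044, 0.1163]
orientation: [3.136, -0.162, -0.006]
force: [0.0, 0.1, 0.3]
opening: 0.0463
```

Run:
```python
from plant import sensors, read_camera, robot
import cv2,numpy as np
s=sensors.read_state();print(s['t'],s['tool_pos'],s['orientation'],s['force'])
for n in ["side"]:
    c=read_camera(n); cv2.imwrite(f"pics/{n}2.png",cv2.resize(c["color"][100:330,180:450,::-1],None,fx=2.6,fy=2.6)); np.savez(f"pics/{n}2.npz",**c)
```

```text
2.4 [0.58357971 0.10440239 0.11628367] [ 3.13647793 -0.16217265 -0.00632551] [0.02682373 0.10972419 0.32614104]
```

View pics/side2.png

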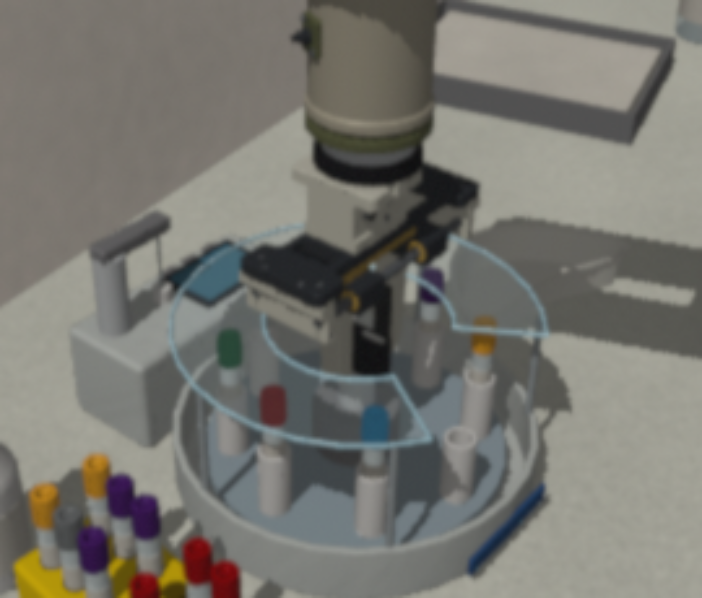

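Emit:
{"op": "play_rows", "data": {"series": [[[1,0,0.001,0,0],[1,0,0.001,0,0],[1,0,0.001,0,0],[1,0,0.001,0,0],[1,0,0.001,0,0]]], "force": 20}}

```text
t: 2.95
tool_pos: [0.5856, 0.1067, 0.1193]
orientation: [3.137, -0.16, 0.001]
force: [-1.1, -1.1, 3.6]
opening: 0.0162
```

Gripping the bar (16 mm). Turn +45° (0.785) slowly.

Emit:
{"op": "play_rows", "data": {"series": [[[1,0,0,0,0.1],[1,0,0,0,0.2],[1,0,0,0,0.3],[1,0,0,0,0.4],[1,0,0,0,0.5],[1,0,0,0,0.6],[1,0,0,0,0.7],[1,0,0,0,0.785]]]}}

```text
t: 3.75
tool_pos: [0.5857, 0.1064, 0.1193]
orientation: [2.957, 1.057, 0.001]
force: [0.5, -3.3, 3.1]
opening: 0.0161
```

Emit:
{"op": "play_rows", "data": {"series": [[[1,0,0,0,0],[1,0,0,0,0],[1,0,0,0,0]]]}}

```text
t: 4.05
tool_pos: [0.5857, 0.1064, 0.1193]
orientation: [2.961, 1.048, 0.001]
force: [0.1, -4.7, 5.4]
opening: 0.0158
```

Run:
```python
from plant import sensors, read_camera, robot
import cv2,numpy as np
s=sensors.read_state();print(s['t'],s['tool_pos'],s['orientation'],s['force'],s['wrist_torque'])
for n in ["side"]:
    c=read_camera(n); cv2.imwrite(f"pics/{n}3.png",cv2.resize(c["color"][100:330,180:450,::-1],None,fx=2.6,fy=2.6)); np.savez(f"pics/{n}3.npz",**c)
```

```text
4.05 [0.58570026 0.10641256 0.11931954] [2.96073773e+00 1.04791010e+00 1.37023334e-03] [ 0.0652016  -4.68301627  5.44388757] [-0.58358313  0.16563611  0.01367864]
```

View pics/side3.png

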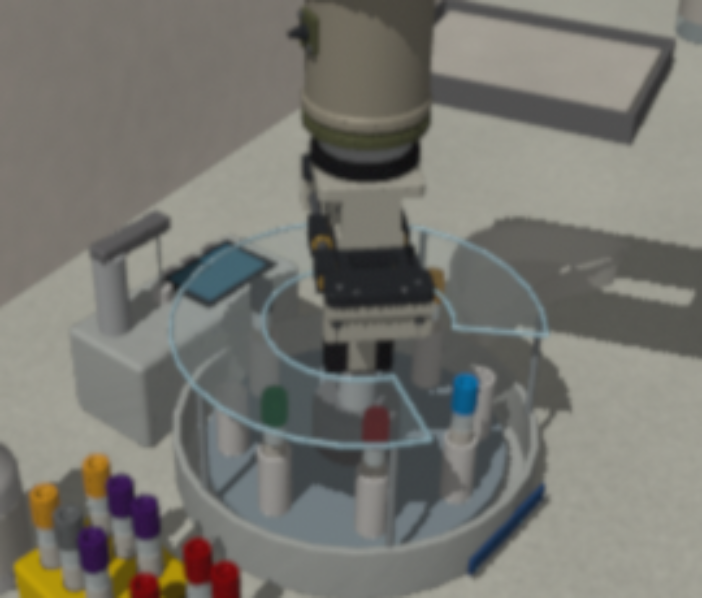

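Emit:
{"op": "play_rows", "data": {"series": [[[0,0,0,0,0],[0,0,0,0,0],[0,0,0,0,0],[0,0,0,0,0],[0,0,0,0.04,0],[0,0,0,0.09,0],[0,0,0,0.12,0],[0,0,0,0.12,0]]]}}

```text
t: 4.9
tool_pos: [0.5881, 0.1072, 0.2453]
orientation: [2.958, 1.051, 0.015]
force: [0.8, 0.3, 0.1]
opening: 0.0467
```

Run:
```python
from plant import sensors, read_camera, robot
import cv2,numpy as np
s=sensors.read_state();print(s['t'],s['tool_pos'],s['orientation'],s['force'],s['opening'])
from h import *
for n in ["top","side"]:
    c=read_camera(n); np.savez(f"pics/{n}4.npz",**c)
    h=cv2.cvtColor(c["color"],cv2.COLOR_RGB2HSV)
    m=cv2.inRange(h,(95,130,90),(115,255,255))
    k,l,st,ce=cv2.connectedComponentsWithStats(m)
    for i in range(1,k):
        if st[i,4]>15: print(n,st[i],ce[i],ray(c,*ce[i],.128))
    a=c["color"][:,:,::-1]
    a=a[110:280,225:365] if n=="top" else a[170:330,200:410]
    cv2.imwrite(f"pics/{n}4.png",cv2.resize(a,None,fx=3.5,fy=3.5,interpolation=cv2.INTER_CUBIC))
```

```text
4.9 [0.58811592 0.10724947 0.24531012] [2.95815313 1.05090249 0.01540346] [0.78965878 0.28819147 0.14558393] 0.04674676609344293
top [316 135  12  17 166] [321.1746988  142.19879518] [0.74459368 0.03218779 0.128     ]
top [  4 179   3  13  17] [  4.52941176 184.35294118] [0.62614872 0.81528071 0.128     ]
top [  0 193   4  24  36] [  1.27777778 202.47222222] [0.58059521 0.81554148 0.128     ]
top [281 239   8   8  47] [284.21276596 242.70212766] [0.49013345 0.11855635 0.128     ]
side [454  55  14  17 166] [460.40963855  63.15060241] [ 0.68064213 -1.05607439  0.128     ]
side [482  63  11  10  89] [487.14606742  67.38202247] [ 0.58394314 -1.06647247  0.128     ]
side [354 244   9  16 125] [357.928 251.496] [0.48894366 0.12372787 0.128     ]
```

View pics/side4.png

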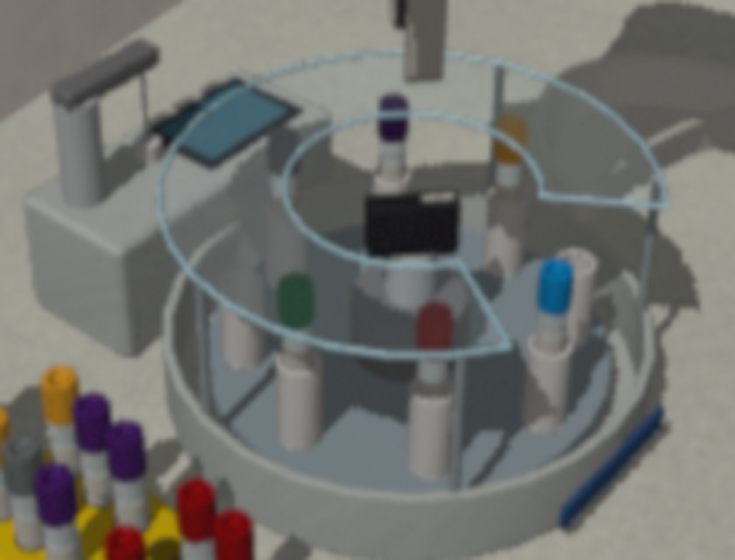

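View pics/top4.png

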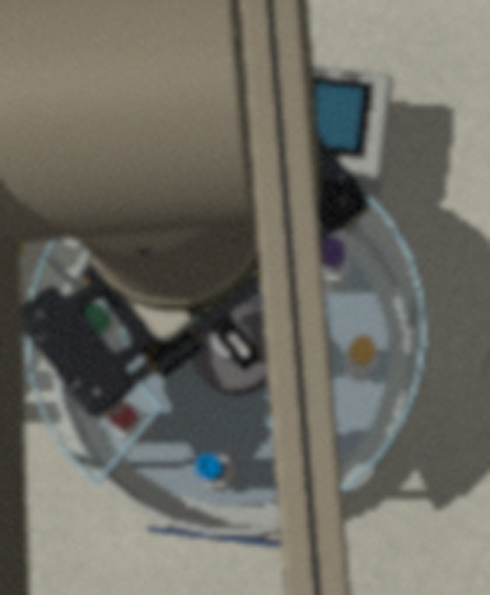

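Emit:
{"op": "play_rows", "data": {"series": [[[0,-0.03,0.003,0,-0.14],[0,-0.06,0.007,0,-0.28],[0,-0.095,0.01,0,-0.42],[0,-0.095,0.01,0,-0.56],[0,-0.095,0.01,0,-0.7],[0,-0.095,0.01,0,-0.785],[0,-0.095,0.01,0,-0.785],[0,-0.095,0.01,0,-0.785]]]}}

```text
t: 5.8
tool_pos: [0.4894, 0.1167, 0.237]
orientation: [3.137, -0.156, -0.004]
force: [0.3, 0.0, -0.2]
opening: 0.0461
```

Run:
```python
from plant import sensors, read_camera, robot
import cv2,numpy as np
s=sensors.read_state();print(s['t'],s['tool_pos'],s['orientation'],s['force'],s['opening'])
c=read_camera("wrist");cv2.imwrite("pics/wrist5.png",c["color"][:,:,::-1]); np.savez("pics/wrist5.npz",**c)
from h import *
print(proj(c,[[.490,.1172,.135],[.5848,.1068,.134]]))
```

```text
5.8 [0.48944746 0.11671209 0.23704902] [ 3.13726279 -0.15621437 -0.00406999] [ 0.30118569  0.03830103 -0.23531504] 0.046125966013558686
[[322.02554439 204.39106261]
 [323.02104907  97.17413191]]
```

View pics/wrist5.png

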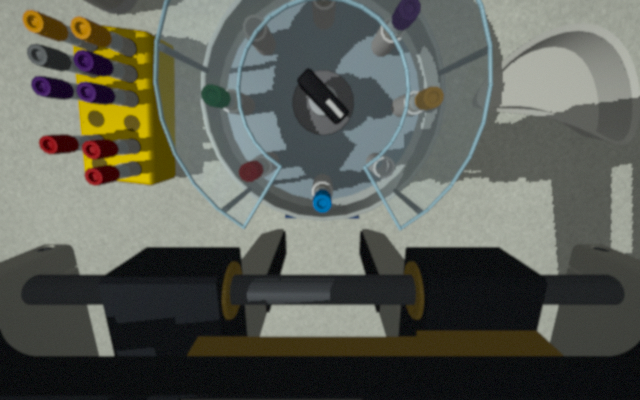

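Emit:
{"op": "play_rows", "data": {"series": [[[0,0,0,-0.04,0],[0,0,0,-0.08,0],[0,0,0,-0.11,0],[0,0,0,-0.126,0],[0,0,0,-0.126,0],[0,0,0,-0.126,0],[0,0,0,-0.126,0]]]}}

```text
t: 6.55
tool_pos: [0.4913, 0.1169, 0.1142]
orientation: [-3.137, 0.16, -0.004]
force: [0.1, 0.2, 1.0]
opening: 0.0467
```

Emit:
{"op": "play_rows", "data": {"series": [[[1,0,0,0,0],[1,0,0,0,0],[1,0,0,0,0],[1,0,0,0,0],[1,0,0,0,0],[1,0,0,0,0]]], "force": 15}}

```text
t: 7.15
tool_pos: [0.4904, 0.1168, 0.1129]
orientation: [-3.137, 0.16, -0.001]
force: [0.3, 0.4, 2.2]
opening: 0.0175
```

Emit:
{"op": "play_rows", "data": {"series": [[[1,0,0,0.02,0],[1,0,0,0.045,0],[1,0,0,0.07,0],[1,0,0,0.1,0],[1,0,0,0.13,0],[1,0,0,0.16,0],[1,0,0,0.18,0],[1,0,0,0.18,0]]]}}

```text
t: 7.95
tool_pos: [0.4917, 0.117, 0.2962]
orientation: [-3.136, 0.16, -0.009]
force: [-0.2, 0.4, -0.3]
opening: 0.0171
```

```bash
cat > look.py <<'E'
import sys
from plant import sensors, read_camera, robot
from h import *
i=sys.argv[1]
s=sensors.read_state();print(s['t'],s['tool_pos'],s['orientation'],s['force'],s['opening'])
c=read_camera("side");np.savez(f"pics/side{i}.npz",**c)
cv2.imwrite(f"pics/side{i}.png",c["color"][:,:,::-1])
E
python3 look.py 6
```

```text
7.95 [0.49170426 0.11699784 0.29616786] [-3.13642055  0.16036003 -0.0089043 ] [-0.17441753  0.38333043 -0.25936699] 0.017120768775401328
```

View pics/side6.png

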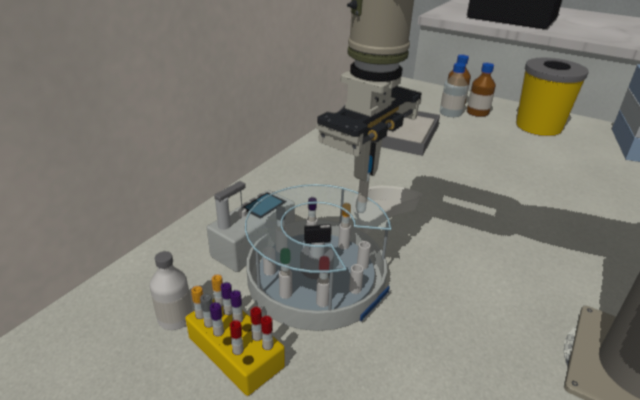

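Run:
```python
from h import *
c=dict(np.load("pics/top0.npz"))
for p in [(432,242),(368,215),(415,240),(378,200)]: print(p,ray(c,*p,.02).round(3))
```

```text
(432, 242) [ 0.503 -0.27   0.02 ]
(368, 215) [ 0.575 -0.098  0.02 ]
(415, 240) [ 0.508 -0.224  0.02 ]
(378, 200) [ 0.617 -0.126  0.02 ]
```

Emit:
{"op": "play_rows", "data": {"series": [[[1,-0.02,-0.03,0,0],[1,-0.04,-0.07,0,0],[1,-0.06,-0.11,0,0],[1,-0.08,-0.15,0,0],[1,-0.1,-0.185,0,0],[1,-0.12,-0.217,0,0],[1,-0.12,-0.217,0,0],[1,-0.12,-0.217,0,0]]]}}

```text
t: 8.8
tool_pos: [0.3695, -0.1005, 0.291]
orientation: [-3.136, 0.165, 0.003]
force: [-0.2, 0.5, -0.6]
opening: 0.0176
```

Emit:
{"op": "play_rows", "data": {"series": [[[1,0,0,-0.04,0],[1,0,0,-0.08,0],[1,0,0,-0.12,0],[1,0,0,-0.16,0],[1,0,0,-0.185,0],[1,0,0,-0.2,0],[1,0,0,-0.2,0],[1,0,0,-0.2,0]]], "force": 12}}

```text
t: 9.6
tool_pos: [0.3702, -0.0992, 0.0923]
orientation: [-3.137, 0.158, 0.002]
force: [0.5, 0.5, 0.2]
opening: 0.0176
```

```bash
python3 look.py 7
```

```text
9.6 [ 0.3701561  -0.09921973  0.09233947] [-3.13693162e+00  1.57977685e-01  1.97907003e-03] [0.53855667 0.52402017 0.22157641] 0.017578773800111858
```

View pics/side7.png

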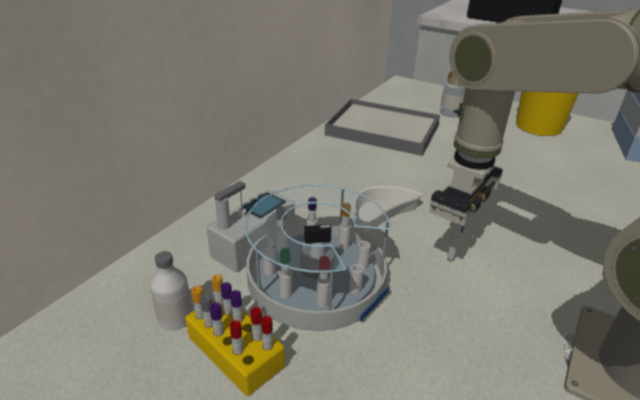

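Emit:
{"op": "play_rows", "data": {"series": [[[1,0,0,-0.004,0],[1,0,0,-0.007,0],[1,0,0,-0.01,0],[1,0,0,-0.01,0],[1,0,0,-0.01,0]]]}}

```text
t: 10.15
tool_pos: [0.3714, -0.1007, 0.084]
orientation: [3.137, -0.161, 0.004]
force: [-0.2, 0.8, 5.7]
opening: 0.018
```

Emit:
{"op": "play_rows", "data": {"series": [[[1,0.006,-0.001,0,0],[1,0.012,-0.001,0,0],[1,0.018,-0.002,-0.001,0],[1,0.024,-0.002,-0.002,0],[1,0.03,-0.003,-0.004,0],[1,0.036,-0.004,-0.006,0],[1,0.042,-0.004,-0.009,0],[1,0.042,-0.004,-0.009,0]]]}}

```text
t: 10.95
tool_pos: [0.4136, -0.1045, 0.0738]
orientation: [3.137, -0.16, 0.002]
force: [1.1, -0.4, 5.4]
opening: 0.0176
```

```bash
python3 look.py 8; python3 -c "
import cv2;a=cv2.imread('pics/side8.png')[160:300,400:540];cv2.imwrite('pics/side8z.png',cv2.resize(a,None,fx=4,fy=4,interpolation=2))"
```

```text
10.95 [ 0.41356084 -0.10446527  0.07384578] [ 3.13713934e+00 -1.60234703e-01  2.32805758e-03] [ 1.05564277 -0.42989484  5.36438286] 0.017565139612329653
```

View pics/side8z.png

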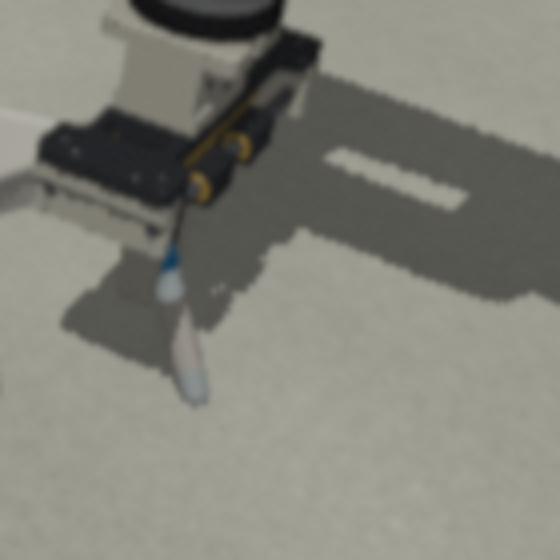

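Emit:
{"op": "play_rows", "data": {"series": [[[1,0.005,0,-0.003,0],[1,0.01,-0.001,-0.006,0],[1,0.014,-0.001,-0.009,0],[1,0.018,-0.002,-0.013,0],[1,0.022,-0.002,-0.016,0],[1,0.024,-0.002,-0.018,0],[1,0.024,-0.002,-0.018,0]]]}}

```text
t: 11.7
tool_pos: [0.4376, -0.1066, 0.0561]
orientation: [3.137, -0.16, 0.004]
force: [2.4, -1.3, 5.0]
opening: 0.0178
```

```bash
python3 look.py 9; python3 -c "
import cv2;a=cv2.imread('pics/side9.png')[160:300,400:540];cv2.imwrite('pics/side9z.png',cv2.resize(a,None,fx=4,fy=4,interpolation=2))"
```

```text
11.7 [ 0.43764274 -0.1065714   0.05605322] [ 3.13685427 -0.16016719  0.00355399] [ 2.36043936 -1.29283459  4.97904408] 0.017806022763732995
```

View pics/side9z.png

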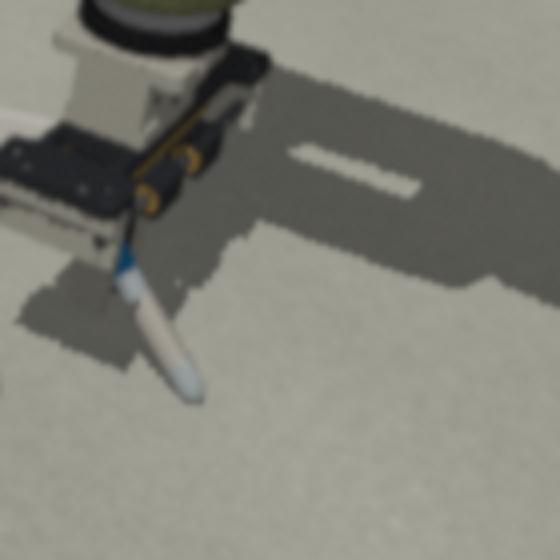

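Run:
```python
from h import *
c=dict(np.load("pics/side9.npz"))
B=ray(c,400+190/4,160+385/4,.008);G=np.array([.4376,-.1066,.061]);d=G-B;print(B,d,np.degrees(np.arctan2(np.hypot(*d[:2]),d[2])))
```

```text
[ 0.37828714 -0.10288161  0.008     ] [ 0.05931286 -0.00371839  0.053     ] 48.27290888331163
```

Emit:
{"op": "play_rows", "data": {"series": [[[1,0,0,0,0],[1,0,0,0,0],[1,0,0,0,0],[1,0,0,0.01,0],[1,0,0,0.03,0],[1,0,0,0.06,0],[1,0,0,0.1,0],[1,0,0,0.14,0]]], "force": 40}}

```text
t: 12.55
tool_pos: [0.4351, -0.1058, 0.1964]
orientation: [-3.137, 0.16, 0.004]
force: [1.1, -0.2, 0.1]
opening: 0.0174
```

Emit:
{"op": "play_rows", "data": {"series": [[[1,0,0,0.04,0],[1,0,0,0.08,0],[1,0,0,0.11,0],[1,0,0,0.125,0],[1,0,0,0.13,0],[1,0,0,0.13,0],[1,0,0,0.13,0],[1,0,0,0.13,0]]]}}

```text
t: 13.35
tool_pos: [0.4355, -0.106, 0.3236]
orientation: [-3.136, 0.16, 0.005]
force: [0.6, -0.2, -1.1]
opening: 0.0172
```

```bash
python3 look.py 10; python3 -c "
import cv2;a=cv2.imread('pics/side10.png')[60:260,320:520];cv2.imwrite('pics/side10z.png',cv2.resize(a,None,fx=3,fy=3,interpolation=2))"
```

```text
13.35 [ 0.43550471 -0.10595681  0.3236301 ] [-3.1364886   0.16043143  0.00498386] [ 0.63517906 -0.20388208 -1.11676525] 0.017233460453409285
```

View pics/side10z.png

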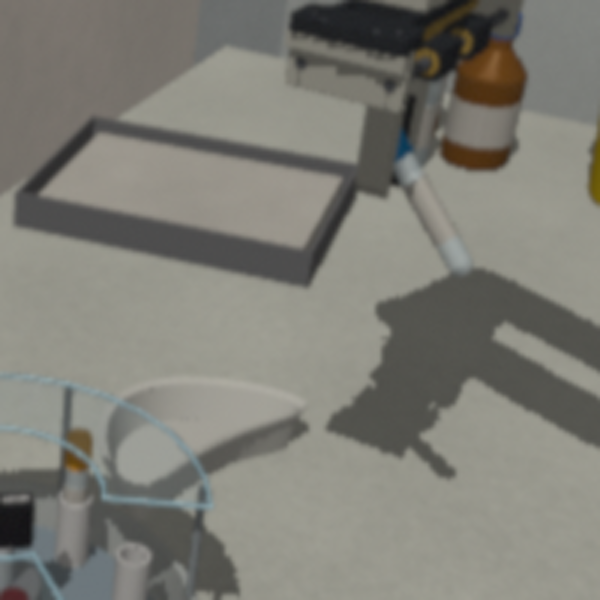

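Emit:
{"op": "play_rows", "data": {"series": [[[1,0.01,0.015,0,0],[1,0.03,0.04,0,0],[1,0.05,0.07,0,0],[1,0.07,0.1,0,0],[1,0.09,0.13,0,0],[1,0.11,0.16,0,0],[1,0.13,0.185,0,0],[1,0.14,0.2,0,0]]]}}

```text
t: 14.2
tool_pos: [0.5767, 0.0959, 0.324]
orientation: [-3.137, 0.158, 0.003]
force: [0.1, -0.6, 0.6]
opening: 0.0175
```

Emit:
{"op": "play_rows", "data": {"series": [[[1,0,0,0,0],[1,0,0,0,0],[1,0,0,0,0],[1,0,0,0,0],[1,0,0,0,0],[1,0,0,0,0],[1,0,0,0,0],[1,0,0,0,0]]]}}

```text
t: 15.0
tool_pos: [0.5762, 0.0937, 0.3258]
orientation: [-3.137, 0.161, -0.0]
force: [0.9, 0.5, -0.8]
opening: 0.0173
```

```bash
python3 look.py 11; python3 -c "
import cv2;a=cv2.imread('pics/side11.png')[50:330,180:450];cv2.imwrite('pics/side11z.png',cv2.resize(a,None,fx=2.1,fy=2.1,interpolation=2))"
```

```text
15.0 [0.57618229 0.09366764 0.32575458] [-3.13745634e+00  1.60672541e-01 -2.76138758e-04] [ 0.85313877  0.45220796 -0.75749161] 0.01728538118463143
```

View pics/side11z.png

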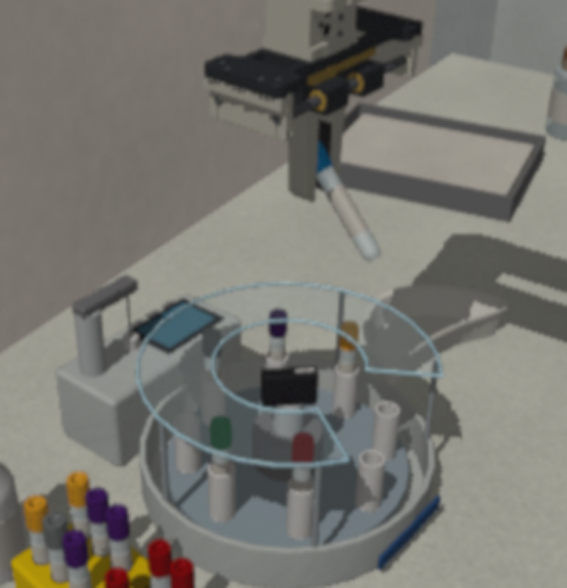

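```bash
cat > ang.py <<'E'
from h import *
def hit(c,u,v,P,n):
    K=c["intrinsics"];R=cv2.Rodrigues(c["rvec"])[0];o=-R.T@c["tvec"].ravel()
    d=R.T@np.linalg.inv(K)@np.array([u,v,1.]); return o+d*((P-o)@n)/(d@n)
n=np.array([np.sin(np.radians(6)),np.cos(np.radians(6)),0])
for i,G,a,b in [(10,[.4355,-.106,.3286],(320+463/3,60+268/3),(320+408/3,60+165/3)),(11,[.5762,.0937,.3308],(180+372/2.1,50+252/2.1),(180+324/2.1,50+172/2.1))]:
    c=dict(np.load(f"pics/side{i}.npz"))
    A=hit(c,*a,np.array(G),n);B=hit(c,*b,np.array(G),n);d=B-A
    print(A,B,np.linalg.norm(d),np.degrees(np.arccos(d[2]/np.linalg.norm(d))))
E
python3 ang.py
```

```text
[ 0.37277894 -0.09940775  0.27334342] [ 0.42002797 -0.10437382  0.32866963] 0.07292545806378498 40.65309070673864
[0.51486349 0.10014673 0.27827201] [0.56549707 0.09482492 0.33320541] 0.07489832229336163 42.82446665319143
```

Run:
```python
from plant import read_camera
import cv2
c=read_camera("wrist");cv2.imwrite("pics/wrist12.png",c["color"][:,:,::-1])
```

```text
(no output)
```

View pics/wrist12.png

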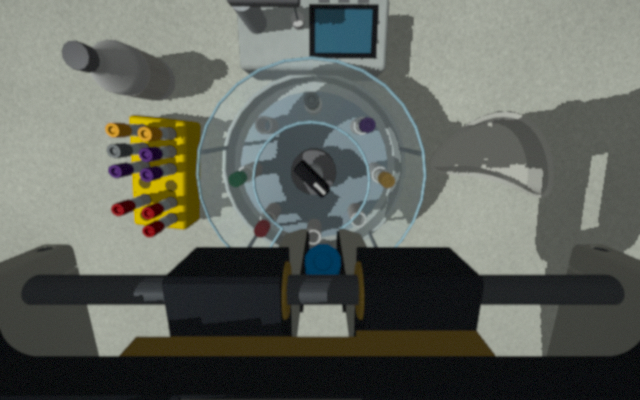

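The wrist view shows all five other tubes in their sockets: grey (312,100), purple (366,125), amber (387,179), green (237,179) and red (262,228). The rack, dish and bottle stand in place, and the blue cap (322,262) is in the jaws.

```bash
python3 -c "
from plant import robot,sensors
print(sensors.read_state()['dq'].round(3)); print(robot.close_job())"
```

```text
[ 0.002  0.002 -0.    -0.     0.003 -0.   ]
the job is handed in; nothing more can be done
None
```

The job is handed in with the blue-capped tube held at a slant of about 43°, cap up, above the sampler. No verdict was reported.

- **Turn and lift:** I turned the knob +45° to bring the blue tube into the gap's detent and let go of it. I then gripped the cap and drew the tube straight up.
- **Tilt:** The moves cannot tilt the tool, so I lightly pressed the tube's bottom on the open bench in front and pivoted it in the jaws. The push was about 5 N. I then tightened the grip to 40 N and raised the tube over the sampler.
- **Last checks:**
  - The tube measured 43° from vertical over the sampler. Earlier readings were 48° while it was pressed on the bench and 41° just after lifting. That spread looks like the error of picking pixels by hand, but I can't rule out a few degrees of settling.
  - Its centre is about 0.31 m up and its lower end about 0.27 m, against the sampler's top at 0.165 m.
  - The jaws read 17 mm open, consistent with holding the tube, and the arm was at rest.
  - In the last wrist picture, the other five tubes were in their sockets, and the rack, dish and bottle looked undisturbed; I did not measure their positions again.

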